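Close the reagent jar without crossing its thread

TASK

Screw the blue lid onto the amber jar in the bench holder until it is fully home, then let go. Start it gently: if it resists while it still stands high, the thread is crossed, so stop, turn it back until you feel it drop, and only then turn it home. Do not force it: neither press hard nor twist the jar round in its holder, and leave the other things where they are.

Things in the scene. Friction and masses are not known exactly. Their poses are not given: they have to be found in the camera images.
- lid: the loose blue screw lid, a ribbed round cap 60 mm across and 24 mm high, about 50 g, lying open side down on the worktop; origin at the centre of the skirt's lower edge, z up. Three lugs (7 mm along the wall, 3 mm high, 120 deg apart, one on the lid's own +x axis) stand inward from the wall to 24 mm from the axis, centred 9.5 mm above the origin
- lid_ceiling (a point): centre of the lid's flat inside ceiling, 21 mm above its lower edge. Heights of the lid's lower edge below jar_mouth: lugs on the tops of the stop ribs 11 mm; lugs lying on the ridges 14 to 19 mm; dropped into the gaps 21 mm (ceiling on the sealing ring); fully home 24 mm, the lugs under the ridges against the stop ribs and the ring squeezed by 3 mm
- jar: the amber jar, 72 mm across, 106 mm tall to the hard rim; origin at the centre of its bottom, z up; its shoulder ends 30 mm below the mouth. It cannot lift out, but is held by friction only and turns in its holder when twisted with more than about 0.6 Nm. Where its thread begins round the axis differs from jar to jar and does not follow from this pose
- jar_mouth (a point): point on the jar's axis at the top of the white soft sealing ring on the rim, 110 mm above the jar's bottom and 120 mm above the worktop. The ring gives by up to 3.8 mm, at 2 N per mm. The neck below is 43 mm across, and the ridges of its thread reach out to 26 mm from the axis, with 2 mm of play inside the lid's wall
- thread (a point): point on the jar's axis 10 mm below jar_mouth, amid the thread: three ridges 120 deg apart. Clockwise from above, each runs 70 deg and falls 5 mm (its top from 6 to 11 mm below jar_mouth, 2.6 mm thick), ends at an upright stop rib (3 to 16 mm below jar_mouth), then 43 deg of free gap. A lug on top of a ridge jams clockwise at the rib; from the gap it runs clockwise under the next ridge
- jar_label (a point): middle of the white label with a blue stripe on the side of the jar, 36.5 mm from the axis, 59 mm below the mouth; it moves round if the jar is twisted in its holder
- holder: grey base plate 136 x 112 x 10 mm fixed to the worktop, with a rubber-lined aluminium cup 87 mm across and 43 mm high in the middle that holds the jar, and a small black clamp screw at the front; origin under the middle, on the worktop
- timer: white bench timer, 37 x 68 x 59 mm, a bystander; origin under its centre
- petri: petri dish, 60 mm across, 15 mm high, a bystander; origin under its centre
- marker: thin black and red marker pen lying down, 138 mm long, 10 mm thick, a bystander; origin under its middle
- tweezers: steel tweezers lying down, 107 mm long, 10 mm high, a bystander; origin under its middle
Things that resemble listed ones, but are neither listed nor needed, are in the scene too. Of the things like the lid, leave any that is red or yellow; of the rest the larger one is meant.

How it is judged:
By the outcome, as a careful person would: the job done as asked, in the order asked, and still so for the second after the job is handed in, with the robot touching nothing.
It also fails if it takes over 72 s, if anything falls off the work surface, if the arm or the gripper's body presses on something with over 40 N, if the wrist force passes 120 N, or if a joint passes its speed limit or range.

ROBOT

A 6-joint arm with a two-finger parallel gripper is mounted at the origin on a cart in front of the work surface, level with it; the furniture and walls round the work are solid. World frame = base frame: x ahead of the robot, y to its left, z up, the work surface at z = 0. Lengths are in mm, angles in degrees, forces in N, time in s.
With the tool pointing down it reaches from about 250 to 725 mm from the base axis. Payload 9.7 kg.
Tool frame: the origin (TCP) lies on the front face of the gripper's body, between the roots of the fingers; the fingertips stand 73 mm ahead of it and the grasp point (between the pads) lies 54 mm ahead of it; z points along the fingers, x is the direction in which the jaws open and shut, and the axes are right-handed (so a half turn about z gives the same grasp; the last joint's range is limited). The gripper opens to 85 mm and grips with 20 to 120 N. Pads are 22 mm wide; open, the fingers measure 114 mm over their backs; the gripper's body (76 mm by 85 mm) begins 54 mm behind the grasp point. The pads swing forward as they close: fully open they stand 13 mm farther back than shut.
Start: joints at [65.26, 4.979, 10.078, 95.1, 0, 90], TCP at [230.176, 499.516, 303.884] pointing down, gripper open.
Joint ranges: [-179.16, 179.16], [-48.56, 103.87], [-65.8, 70.77], [-126.05, 130.52], [-82.76, 87.17], [-180, 180]. Speed limits (degrees/s): [127.2, 127.2, 147.25, 180, 180, 180].

INTERFACE

Orientations are given as a 3x3 rotation matrix whose columns are the frame's x, y, z axes.
In Python, from rig import bot gives the robot as it stands.
- The arm moves only by the tool arm_command, never from a script. Its argument "increments" is one flat list of numbers, 7 for each row, row after row: the shift along the tool's x, y, z normalised to -1 to 1, where 1 is 0.3 m, then the turn, a rotation vector about the tool's x, y, z normalised to -1 to 1, where 1 is pi rad, then the opening, from 0 (shut) to 1 (fully open). A call has exactly 8 rows; each row is the pose to reach, as a shift and turn from the pose measured when the call began, along the tool's axes at that moment, turning the shorter way round; what a row does not reach only later rows make up. A row lasts 1/8 s, in which the tool goes at most 62.5 mm and 10.7 degrees, less where a joint would pass 70% of its speed; a pose out of reach is approached as far as the arm can. A call with a number of a shift or a turn outside -1 to 1 is refused whole. A call with a gripper value outside its range is refused whole. The fingers move at their own pace and stop on an object; "squeeze" is the grip in N (left out, the last holds). Time passes only in rows, so rows that repeat a pose let the fingers close, or fill a call up. It gives the time, the measured TCP pose, the force and the opening at its end, in the units of the state.
- bot.observe(): the state, without advancing time (a new reading comes with each control period).
- bot.get_image(name): name is "scene" or "top" or "wrist"; returns a dict with "frame" (420x560x3 uint8, red, green, blue), "vfov" (degrees; the focal length in pixels is half the picture's height over the tangent of half this angle, whatever the lens; pixels are square), "cx", "cy" (the principal point, pixels), "rvec" (rotation vector, rad) and "tvec" (3), from world to camera coordinates, as OpenCV has them. Camera axes: x right, y down, z forward; pixel columns grow to the right and rows downward; lengths in mm; the calibration is good to about 2 mm. The wrist camera is an equidistant fisheye: a pixel r from the principal point sees the ray r / f radians off the axis. A picture is of the moment at which its call begins. There is no depth.
- bot.close_job(): hands the job in, once; it reports no verdict.
The state is a dict: "clock": time; "joint_pos": joint angles; "dq": joint speeds; "joint_torque": joint torques, N m; "eef_pos": TCP position; "tcp_rot": TCP orientation; "ft_force": force on the tool from outside, world axes, zero at the start; "ft_torque": the same for the moment, N m; "opening": opening from 0.0 (shut) to 1.0 (fully open).
Only numpy, scipy, OpenCV 4.12 (cv2) and the standard library are available. Lean on these libraries where they do the work, as an engineer would, in place of code of your own. Each camera call takes 0.05 s, during which the arm holds its last target. There are 200 camera calls.

## Working session

There is one attempt and no reset: what is moved stays moved. The work goes in short steps, Python scripts to look and compute and a tool call to move; the robot and the scene stay as the last step left them, time stands still between calls to the robot, and variables do not carry over. Pictures are saved under pics/ and viewed, about 8 in all and at most 12, crops included, and the job is handed in when it is done.

Besides the shell and the picture viewer there is one more tool, called as a command line: name --argument value ..., lists and objects as JSON in quotes. arm_command: Moves the arm, as the interface text tells. Scaled input: -1 to 1 covers 0.3 m each way for a shift and pi rad each way for a turn. Its arguments: {"type":"object","properties":{"increments":{"type":"array","items":{"type":"number","minimum":-1,"maximum":1}},"squeeze":{"type":"number"}},"required":["increments"]}

```bash
ls; mkdir -p pics
cat > h.py <<'E'
import numpy as np,cv2
from rig import bot
def grab(n,save=None):
    im=bot.get_image(n)
    if save: cv2.imwrite('pics/'+save,cv2.cvtColor(im['frame'],cv2.COLOR_RGB2BGR))
    return im
def ray(im,u,v,fish=False):
    R=cv2.Rodrigues(np.array(im['rvec'],float))[0];t=np.array(im['tvec'],float).ravel()
    f=210/np.tan(np.radians(im['vfov'])/2)
    a=np.array([u-im['cx'],v-im['cy']],float)
    if fish:
        r=np.hypot(*a)+1e-9;th=r/f;d=np.array([*(a/r*np.sin(th)),np.cos(th)])
    else: d=np.array([*(a/f),1])
    d=R.T@d
    return -R.T@t,d/np.linalg.norm(d)
def onz(im,u,v,z,fish=False):
    o,d=ray(im,u,v,fish);return o+d*(z-o[2])/d[2]
def proj(im,p,fish=False):
    R=cv2.Rodrigues(np.array(im['rvec'],float))[0];t=np.array(im['tvec'],float).ravel()
    c=R@np.array(p,float)+t;f=210/np.tan(np.radians(im['vfov'])/2)
    if fish:
        r=np.hypot(c[0],c[1])+1e-9;s=f*np.arctan2(r,c[2])/r
    else: s=f/c[2]
    return np.array([im['cx']+c[0]*s,im['cy']+c[1]*s])
def tri(a,b):
    (o1,d1),(o2,d2)=a,b
    s=np.linalg.lstsq(np.c_[d1,-d2],o2-o1,rcond=None)[0]
    p,q=o1+s[0]*d1,o2+s[1]*d2
    return (p+q)/2,np.linalg.norm(p-q)
E
python3 - <<'E'
from h import *
np.set_printoptions(precision=2,suppress=True)
a=[]
for n in('scene','top','wrist'):
    im=grab(n,n+'0.png');print(n,im['vfov'],im['cx'],im['cy'],ray(im,280,210,n=='wrist'))
    a.append(im['frame'])
cv2.imwrite('pics/st.png',cv2.cvtColor(np.hstack([a[0],a[1]]),cv2.COLOR_RGB2BGR)) 
print(bot.observe())
E
```

```text
pics
scene 49.66364061273843 280.1153133181251 211.58854261053077 (array([-230.43,  650.48,  697.99]), array([ 0.7 , -0.44, -0.56]))
top 54.31083906350308 278.27573912225597 207.26735768767165 (array([ 348.9 ,  191.21, 1016.07]), array([ 0.18,  0.01, -0.98]))
wrist 65.70646984690485 285.7703207731423 211.154433297856 (array([159.59, 530.62, 373.76]), array([ 0.26, -0.14, -0.95]))
{'clock': 0.15, 'joint_pos': array([65.26,  5.  , 10.05, 95.1 ,  0.  , 90.  ]), 'dq': array([-0.07, -0.29,  0.13,  0.06, -0.05, -0.09]), 'joint_torque': array([  0.  , -52.08,  46.5 ,   0.01,   0.  ,   0.  ]), 'eef_pos': array([230.14, 499.44, 303.37]), 'tcp_rot': array([[ 0.42,  0.91, -0.  ],
       [ 0.91, -0.42, -0.  ],
       [-0.  , -0.  , -1.  ]]), 'ft_force': array([ 0.54, -0.  ,  0.23]), 'ft_torque': array([-0.  ,  0.04,  0.03]), 'opening': 0.9975832947232119}
```

View pics/top0.png

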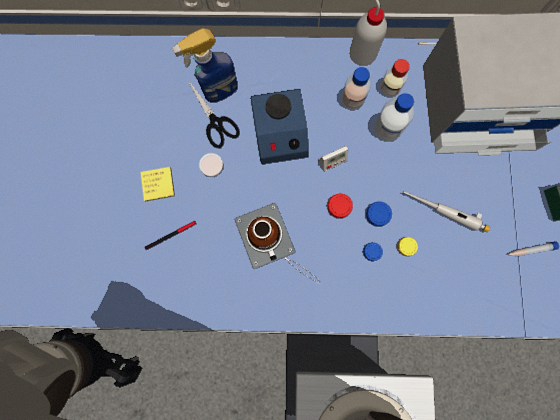

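View pics/scene0.png

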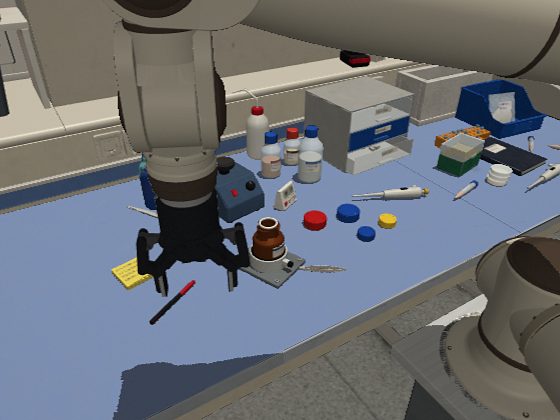

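The loose caps in the top view are red (340,206), large blue (378,214), small blue (373,252) and yellow (408,246). The large blue one fits. The jar is at (263,232) in its holder. Next I measure both and take a confirming crop.

Run:
```python
from h import *
np.set_printoptions(precision=1,suppress=True)
def comps(m,lo,hi):
    n,l,s,c=cv2.connectedComponentsWithStats(m.astype(np.uint8));
    return [(c[i],s[i],l==i) for i in range(1,n) if lo<s[i][4]<hi]
ims={}
for n,roi in(('top',(190,265,320,430)),('scene',(195,250,295,410))):
    im=grab(n);ims[n]=im;f=im['frame'];h=cv2.cvtColor(f,cv2.COLOR_RGB2HSV)
    m=(h[...,0]>100)&(h[...,0]<125)&(h[...,1]>170)
    k=np.zeros_like(m);k[roi[0]:roi[1],roi[2]:roi[3]]=1
    for c,s,l in comps(m&k,60,2000): print(n,'blue',c,s)
    w=(h[...,1]<70)&(h[...,2]>150)
    k[:]=0
    r=(205,260,240,300) if n=='top' else (210,250,250,300)
    k[r[0]:r[1],r[2]:r[3]]=1
    for c,s,l in comps(w&k,15,2000): print(n,'white',c,s)
t,s=ims['top'],ims['scene']
c=[cv2.resize(cv2.cvtColor(f,cv2.COLOR_RGB2BGR),(400,300),interpolation=cv2.INTER_CUBIC) for f in (t['frame'][185:275,310:430],s['frame'][190:250,335:415],t['frame'][200:275,215:315],s['frame'][210:285,235:335])]
cv2.imwrite('pics/c1.png',np.vstack([np.hstack(c[:2]),np.hstack(c[2:])]))
```

```text
top blue [378.5 213.5] [366 202  26  24 477]
top blue [372.4 251.3] [364 243  18  18 260]
top white [290.2 207.9] [288 205   5   7  16]
top white [268.  240.9] [246 216  36  40 143]
top white [261.5 228.4] [253 220  19  18  91]
top white [296.6 234.1] [293 228   7  13  26]
top white [243.5 255.2] [240 251   9   9  33]
scene blue [347.8 212.9] [337 204  23  19 357]
scene blue [365.8 233.4] [357 226  18  16 223]
scene white [267.8 221.8] [258 217  20  12  80]
```

View pics/c1.png

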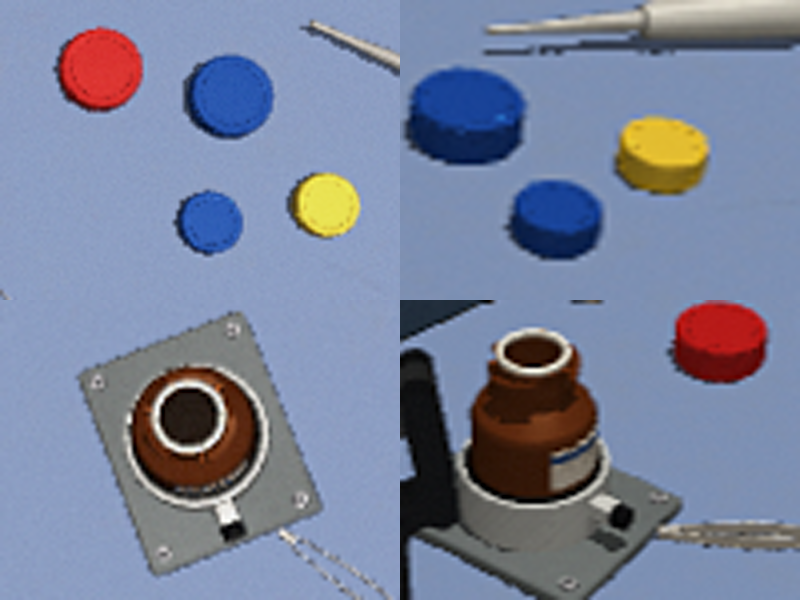

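The crop confirms the larger blue cap, at top (378.5,213.5) and scene (348,210). The jar's white ring is at top (262.5,229) and scene (268,223).

Run:
```python
from h import *
np.set_printoptions(precision=1,suppress=True)
t,s=grab('top'),grab('scene')
for n,a,b,z in(('lidtop',(378.6,213.6),(348.0,209.8),24),('ring',(262.2,228.7),(267.6,222.7),120),('red',(340.3,205.7),(379-64,212.8),24),('smallblue',(372.4,251.3),(365.8,231.5),15)):
    print(n,tri(ray(t,*a),ray(s,*b)),onz(t,*a,z),onz(s,*b,z))
for n,u in(('timer',(335,159)),('petri',(211,165)),('marker',(171,235)),('tweez',(303,270)),('smallblue',(372.4,251.3)),('yellow',(408,246))): print(n,onz(t,*u,20))
```

```text
lidtop (array([529.7, -37.5,  23.4]), np.float64(1.6673788678645443)) [530.1 -36.7  24. ] [528.5 -37.6  24. ]
ring (array([474.2, 242.5, 118. ]), np.float64(0.02005581270578438)) [473.9 242.4 120. ] [471.7 243.9 120. ]
red (array([545.4,  59. ,  38.4]), np.float64(0.4812973018558396)) [548.1  56.9  24. ] [562.5  46.3  24. ]
smallblue (array([437.7, -21.9,  15.6]), np.float64(1.5681775423385205)) [438.3 -21.4  15. ] [437.9 -23.1  15. ]
timer [669.2  68.8  20. ]
petri [648.2 382.6  20. ]
marker [467.9 471.7  20. ]
tweez [389.6 147.   20. ]
smallblue [437.8 -20.3  20. ]
yellow [ 452.3 -106.6   20. ]
```

arm_command --increments '[-0.603,0.827,0.167,0,0,-0.289,1,-0.603,0.827,0.167,0,0,-0.289,1,-0.603,0.827,0.167,0,0,-0.289,1,-0.603,0.827,0.167,0,0,-0.289,1,-0.603,0.827,0.167,0,0,-0.289,1,-0.603,0.827,0.167,0,0,-0.289,1,-0.603,0.827,0.167,0,0,-0.289,1,-0.603,0.827,0.167,0,0,-0.289,1]' --squeeze 30

```text
clock: 1.35
eef_pos: [379.7, 231.6, 253.9]
tcp_rot: [[-0.457, 0.889, 0.0], [0.889, 0.457, 0.0], [0.0, 0.0, -1.0]]
ft_force: [0.2, 0.4, -0.0]
opening: 1.001
```

```bash
cat >> h.py <<'E'
def st(target=None):
    np.set_printoptions(precision=2,suppress=True)
    o=bot.observe();R=o['tcp_rot']
    print('t',o['clock'],'p',o['eef_pos'],'yaw',np.degrees(np.arctan2(R[1,0],R[0,0])),'tilt',R[:,2],'q',o['joint_pos'],'F',o['ft_force'],'T',o['ft_torque'],'op',o['opening'])
    if target is not None:
        d=R.T@(np.array(target[:3])-o['eef_pos'])/300
        dy=None
        if len(target)>3:
            y=np.radians(target[3]);Rt=np.array([[np.cos(y),np.sin(y),0],[np.sin(y),-np.cos(y),0],[0,0,-1]])
            dy=cv2.Rodrigues(R.T@Rt)[0].ravel()/np.pi
        print('inc',np.round(d,4),dy)
E
python3 -c "
from h import *
st([529.5,-37,200,117])"
```

```text
t 1.35 p [379.71 231.61 253.86] yaw 117.21584981282727 tilt [ 0.  0. -1.] q [ 31.38 -10.14 -10.04  90.1    0.     4.16] F [ 0.25  0.43 -0.03] T [-0.01 -0.03  0.03] op 1.0008432683518929
inc [-1.02  0.03  0.18] [ 0. -0.  0.]
```

arm_command --increments '[-1,0.03,0.18,0,0,0,1,-1,0.03,0.18,0,0,0,1,-1,0.03,0.18,0,0,0,1,-1,0.03,0.18,0,0,0,1,-1,0.03,0.18,0,0,0,1,-1,0.03,0.18,0,0,0,1,-1,0.03,0.18,0,0,0,1,-1,0.03,0.18,0,0,0,1]'

```text
clock: 2.35
eef_pos: [524.8, -29.6, 200.3]
tcp_rot: [[-0.459, 0.888, 0.001], [0.888, 0.459, 0.0], [-0.0, 0.001, -1.0]]
ft_force: [-0.1, -0.2, -0.5]
opening: 0.997
```

Run:
```python
from h import *
st([529.5,-37,90,117])
im=grab('wrist','w1.png')
h=cv2.cvtColor(im['frame'],cv2.COLOR_RGB2HSV)
m=((h[...,0]>100)&(h[...,0]<125)&(h[...,1]>170)).astype(np.uint8)
n,l,s,c=cv2.connectedComponentsWithStats(m)
for i in range(1,n):
    if s[i][4]>150:
        x,y,w,hh,a=s[i]; print(s[i],c[i],onz(im,*c[i],24,True))
print(proj(im,[529.5,-37,24],True))
```

```text
t 2.35 p [524.79 -29.59 200.32] yaw 117.32480048360586 tilt [ 0.  0. -1.] q [ -3.23   0.8   -5.72  83.45   0.01 -30.56] F [-0.07 -0.15 -0.55] T [-0.02 -0.02  0.04] op 0.997457154633935
inc [-0.03  0.    0.37] [0. 0. 0.]
[ 316   89   55   55 2380] [343.27 116.19] [438.93 -26.45  24.  ]
[ 235  171   74   74 4227] [271.68 207.84] [528.5  -41.68  24.  ]
[   0  298   44   65 1654] [ 15.26 331.35] [ 845.53 -277.27   24.  ]
[276.37 211.48]
```

View pics/w1.png

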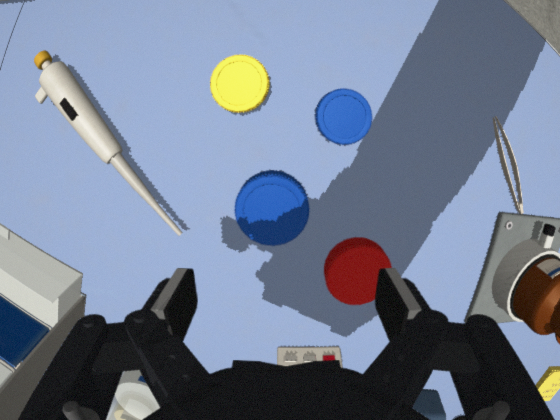

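arm_command --increments '[-0.037,0.0,0.2,0,0,0,1,-0.037,0.0,0.367,0,0,0,1,-0.037,0.0,0.367,0,0,0,1,-0.037,0.0,0.367,0,0,0,1,-0.037,0.0,0.367,0,0,0,1,-0.037,0.0,0.367,0,0,0,1,-0.037,0.0,0.367,0,0,0,1,-0.037,0.0,0.367,0,0,0,1]'

```text
clock: 3.4
eef_pos: [530.1, -39.5, 90.5]
tcp_rot: [[-0.459, 0.888, 0.001], [0.888, 0.459, 0.0], [-0.0, 0.001, -1.0]]
ft_force: [0.1, -0.6, -0.2]
opening: 1.001
```

Run:
```python
from h import *
st([529,-39.5,80,117.3])
a=grab('scene');b=grab('wrist')
c=cv2.resize(a['frame'][120:260,270:430],(480,420),interpolation=cv2.INTER_CUBIC)
d=cv2.resize(b['frame'],(320,240));d=np.vstack([d,np.zeros((180,320,3),np.uint8)])
cv2.imwrite('pics/c2.png',cv2.cvtColor(np.hstack([c,d]),cv2.COLOR_RGB2BGR))
```

```text
t 3.4 p [530.05 -39.55  90.53] yaw 117.32551299612936 tilt [ 0.  0. -1.] q [ -4.27   3.83 -14.84  71.26   0.01 -31.6 ] F [ 0.13 -0.56 -0.17] T [ 0.01 -0.02  0.05] op 1.0012048776797633
inc [ 0.   -0.    0.04] [0. 0. 0.]
```

View pics/c2.png

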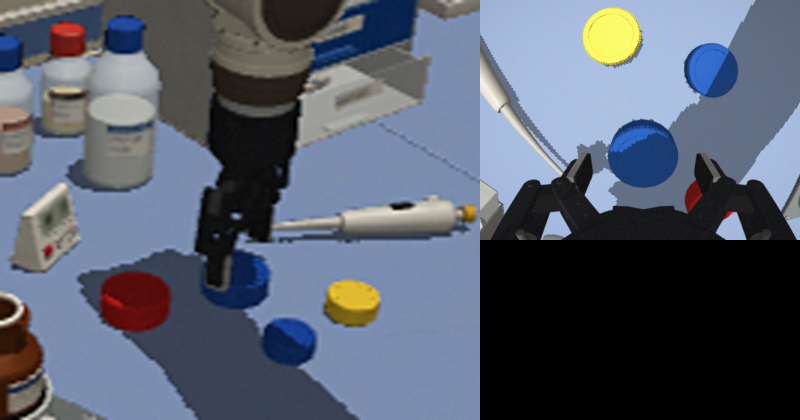

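Run:
```python
from h import *
a=grab('scene')
for r in(44,50):
  for dz in(50,60,73):
    print(r,dz,proj(a,[530-.459*r,-39.5+.888*r,90.5-dz]))
```

```text
44 50 [341.86798659 212.0889792 ]
44 60 [341.5463553  215.27345377]
44 73 [341.13277279 219.36833827]
50 50 [340.89683603 213.20119223]
50 60 [340.57866321 216.39194544]
50 73 [340.16954414 220.49474088]
```

arm_command --increments '[0,0,0.03,0,0,0,1,0,0,0.068,0,0,0,1,0,0,0.068,0,0,0,1,0,0,0.068,0,0,0,0,0,0,0.068,0,0,0,0,0,0,0.068,0,0,0,0,0,0,0.068,0,0,0,0,0,0,0.068,0,0,0,0]' --squeeze 30

```text
clock: 4.55
eef_pos: [530.2, -39.5, 70.3]
tcp_rot: [[-0.459, 0.888, 0.002], [0.888, 0.459, 0.0], [-0.001, 0.001, -1.0]]
ft_force: [-1.1, 0.1, 4.4]
opening: 0.695
```

```bash
python3 -c "
from h import *
st([530,-39.5,170,117.3])"
```

```text
t 4.55 p [530.24 -39.54  70.34] yaw 117.3279217904145 tilt [ 0.  0. -1.] q [ -4.27   4.61 -16.34  68.97   0.01 -31.6 ] F [-1.1   0.1   4.43] T [0.01 0.12 0.04] op 0.6948539129658352
inc [ 0.   -0.   -0.33] [0. 0. 0.]
```

arm_command --increments '[0,0,-0.15,0,0,0,0,0,0,-0.35,0,0,0,0,0.05,0.015,-0.5,0,0,0,0,0.2,0.06,-0.53,0,0,0,0,0.4,0.115,-0.53,0,0,0,0,0.6,0.17,-0.53,0,0,0,0,0.78,0.223,-0.53,0,0,0,0,0.9,0.257,-0.53,0,0,0,0]'

```text
clock: 5.55
eef_pos: [473.6, 237.9, 228.8]
tcp_rot: [[-0.461, 0.888, 0.001], [0.888, 0.461, -0.0], [-0.0, 0.001, -1.0]]
ft_force: [0.4, 0.1, 0.5]
opening: 0.692
```

Run:
```python
from h import *
st([473,243,215,117.3])
b=grab('wrist','w2.png')
c=grab('scene','s2.png')
print(proj(b,[473,243,120],True),proj(b,[473+21,243,120],True))
```

```text
t 5.55 p [473.6  237.9  228.83] yaw 117.4194735217101 tilt [ 0. -0. -1.] q [26.68  1.32 -2.05 86.58 -0.03 -0.74] F [0.39 0.09 0.46] T [-0.04 -0.04 -0.04] op 0.6920026868060933
inc [0.02 0.01 0.05] [0. 0. 0.]
[295.83 247.27] [280.01 274.33]
```

View pics/w2.png

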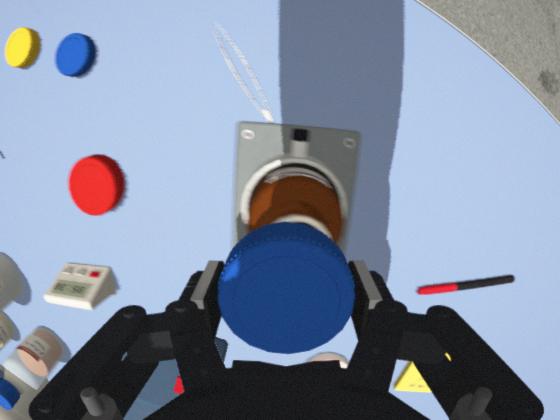

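arm_command --increments '[-0.072,0.154,0.045,0,0,0,0,-0.072,0.154,0.045,0,0,0,0,-0.072,0.154,0.045,0,0,0,0,-0.072,0.154,0.045,0,0,0,0,-0.072,0.154,0.045,0,0,0,0,-0.072,0.154,0.045,0,0,0,0,-0.072,0.154,0.045,0,0,0,0,-0.072,0.154,0.045,0,0,0,0]'

```text
clock: 6.65
eef_pos: [524.4, 240.9, 215.2]
tcp_rot: [[-0.463, 0.887, 0.001], [0.887, 0.463, 0.0], [0.0, 0.001, -1.0]]
ft_force: [0.5, 0.3, -1.0]
opening: 0.693
```

Run:
```python
from h import *
st()
b=grab('wrist','w3.png')
h=cv2.cvtColor(b['frame'],cv2.COLOR_RGB2HSV)
m=((h[...,0]>100)&(h[...,0]<125)&(h[...,1]>170)).astype(np.uint8)
cs=cv2.findContours(m,0,1)[0];c=max(cs,key=cv2.contourArea)
print('lid',cv2.minEnclosingCircle(c),cv2.boundingRect(c))
p=bot.observe()['eef_pos']
print('tcp top',proj(b,[p[0],p[1],p[2]-46.3],True),'ring pred',proj(b,[473,243,120],True))
d=cv2.resize(b['frame'][60:380,160:440],None,fx=1.8,fy=1.8,interpolation=cv2.INTER_CUBIC)
cv2.imwrite('pics/c3.png',cv2.cvtColor(d,cv2.COLOR_RGB2BGR))
```

```text
t 6.65 p [524.41 240.91 215.19] yaw 117.5500746026845 tilt [ 0.  0. -1.] q [24.67  7.77  3.31 85.5   0.01 -2.88] F [ 0.49  0.27 -1.03] T [-0.02  0.03 -0.01] op 0.6934881219915559
lid ((285.7087707519531, 291.17193603515625), 69.19315338134766) (217, 222, 138, 131)
tcp top [288.55 302.77] ring pred [337.08 176.23]
```

View pics/c3.png

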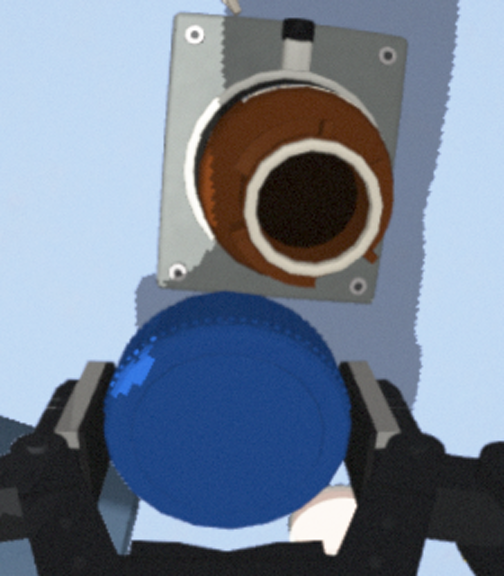

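The ring is at px (334,175) against a predicted (337,176). The lid's top face looks about 18 px from the TCP's projected position, so I'll fit it properly.

Run:
```python
from h import *
from scipy.optimize import least_squares
st()
b=grab('wrist')
h=cv2.cvtColor(b['frame'],cv2.COLOR_RGB2HSV)
m=((h[...,0]>100)&(h[...,0]<125)&(h[...,1]>150)).astype(np.uint8)
cs=cv2.findContours(m,0,1)[0];c=max(cs,key=cv2.contourArea)[:,0,:]
o=bot.observe();p=o['eef_pos'];R=o['tcp_rot']
def fit(px,z,r=None):
    P=np.array([onz(b,*q,z,True)[:2] for q in px])
    s=least_squares(lambda x:np.hypot(*(P-x[:2]).T)-x[2],[*P.mean(0),30],loss='soft_l1')
    return s.x,np.abs(s.fun).mean()
low=np.array([q for q in c if q[1]>282 and q[0]<360 and q[0]>215])
for dz in(-4,0,4):
    x,e=fit(low,p[2]-46.3+dz);print('lid',x,e,'tool off',R.T@np.array([*(x[:2]-p[:2]),0]))
w=((h[...,1]<60)&(h[...,2]>150)).astype(np.uint8);k=np.zeros_like(w);k[130:220,292:378]=1
n,l,s,ce=cv2.connectedComponentsWithStats(w*k);i=max(range(1,n),key=lambda i:s[i][4])
cc=cv2.findContours((l==i).astype(np.uint8),0,1)[0];cc=max(cc,key=cv2.contourArea)[:,0,:]
print(s[i],fit(cc,120),fit(cc,118))
```

```text
t 6.7 p [524.43 240.9  215.14] yaw 117.549200950422 tilt [ 0.  0. -1.] q [24.67  7.78  3.31 85.5   0.01 -2.88] F [-0.64 -0.17 -1.12] T [-0.03 -0.02 -0.02] op 0.69653472093092
lid [526.71 240.72  30.42] 0.19323292611153173 tool off [-1.19  1.92  0.  ]
lid [524.35 239.49  29.41] 0.18684193273334854 tool off [-1.19 -0.74 -0.  ]
lid [521.99 238.26  28.41] 0.18045030421010808 tool off [-1.19 -3.39 -0.  ]
[ 296  137   77   76 1319] (array([473.49, 241.53,  20.  ]), np.float64(0.15307308446773113)) (array([473.7 , 241.99,  20.25]), np.float64(0.15491996565078317))
```

```bash
python3 -c "
from h import *
st([473,242.7,198,117.5])"
```

```text
t 6.75 p [524.45 240.88 215.1 ] yaw 117.54736368059926 tilt [ 0.  0. -1.] q [24.67  7.78  3.31 85.5   0.01 -2.88] F [ 0.44  0.73 -0.34] T [ 0.01 -0.    0.02] op 0.6939738685818708
inc [ 0.08 -0.15  0.06] [ 0. -0.  0.]
```

arm_command --increments '[0.0424,-0.0747,0.0,0,0,0,0,0.0848,-0.1493,0.0,0,0,0,0,0.0848,-0.1493,0.0,0,0,0,0,0.0848,-0.1493,0.03,0,0,0,0,0.0848,-0.1493,0.057,0,0,0,0,0.0848,-0.1493,0.057,0,0,0,0,0.0848,-0.1493,0.057,0,0,0,0,0.0848,-0.1493,0.057,0,0,0,0]'

```text
clock: 7.75
eef_pos: [473.1, 242.8, 198.2]
tcp_rot: [[-0.462, 0.887, 0.001], [0.887, 0.462, 0.0], [0.0, 0.001, -1.0]]
ft_force: [0.8, 0.6, -1.0]
opening: 0.695
```

```bash
python3 -c "
from h import *
st([473,242.7,182,117.5])
grab('scene','s3.png')"
```

```text
t 7.75 p [473.15 242.76 198.17] yaw 117.54244512043273 tilt [ 0.  0. -1.] q [27.16  1.64 -5.1  83.21  0.01 -0.38] F [ 0.76  0.58 -0.97] T [-0.01  0.02  0.02] op 0.6952147023603673
inc [ 0.   -0.    0.05] [ 0. -0.  0.]
```

arm_command --increments '[0,0,0.02,0,0,0,0,0,0,0.03,0,0,0,0,0,0,0.04,0,0,0,0,0,0,0.045,0,0,0,0,0,0,0.05,0,0,0,0,0,0,0.054,0,0,0,0,0,0,0.054,0,0,0,0,0,0,0.054,0,0,0,0]'

```text
clock: 8.8
eef_pos: [473.2, 242.8, 182.1]
tcp_rot: [[-0.462, 0.887, 0.001], [0.887, 0.462, 0.001], [0.0, 0.001, -1.0]]
ft_force: [-0.2, 1.1, -1.1]
opening: 0.694
```

```bash
python3 -c "
from h import *
st([473,242.7,176,117.5])"
```

```text
t 8.8 p [473.17 242.8  182.08] yaw 117.54388294559296 tilt [ 0.  0. -1.] q [27.16  1.78 -6.74 81.43  0.01 -0.38] F [-0.22  1.15 -1.08] T [-0.05 -0.01  0.03] op 0.6935828112980432
inc [-0.   -0.    0.02] [ 0. -0.  0.]
```

arm_command --increments '[0,0,0.002,0,0,0,0,0,0,0.004,0,0,0,0,0,0,0.006,0,0,0,0,0,0,0.008,0,0,0,0,0,0,0.01,0,0,0,0,0,0,0.012,0,0,0,0,0,0,0.012,0,0,0,0,0,0,0.012,0,0,0,0]'

```text
clock: 9.8
eef_pos: [473.2, 242.8, 178.5]
tcp_rot: [[-0.462, 0.887, 0.001], [0.887, 0.462, 0.001], [0.0, 0.001, -1.0]]
ft_force: [0.6, -0.4, -0.8]
opening: 0.692
```

```bash
python3 -c "
from h import *
st()"
```

```text
t 9.8 p [473.17 242.81 178.51] yaw 117.54597443662296 tilt [ 0.  0. -1.] q [27.16  1.82 -7.09 81.03  0.01 -0.38] F [ 0.61 -0.43 -0.83] T [ 0.01 -0.    0.02] op 0.6921214825954125
```

Not resting on the rib tops (those would have met at about 179), so I continue.

arm_command --increments '[0,0,0.002,0,0,0,0,0,0,0.004,0,0,0,0,0,0,0.006,0,0,0,0,0,0,0.008,0,0,0,0,0,0,0.01,0,0,0,0,0,0,0.01,0,0,0,0,0,0,0.01,0,0,0,0,0,0,0.01,0,0,0,0]'

```text
clock: 10.8
eef_pos: [473.2, 242.8, 175.5]
tcp_rot: [[-0.462, 0.887, 0.001], [0.887, 0.462, 0.001], [0.0, 0.001, -1.0]]
ft_force: [-0.1, 0.4, -2.0]
opening: 0.701
```

```bash
python3 -c "
from h import *
st()"
```

```text
t 10.8 p [473.21 242.81 175.54] yaw 117.54356995376429 tilt [ 0.  0. -1.] q [27.16  1.85 -7.38 80.7   0.   -0.38] F [-0.15  0.35 -1.99] T [-0.03  0.01 -0.01] op 0.7013394736346745
```

arm_command --increments '[0,0,0.002,0,0,0,0,0,0,0.004,0,0,0,0,0,0,0.006,0,0,0,0,0,0,0.007,0,0,0,0,0,0,0.007,0,0,0,0,0,0,0.007,0,0,0,0,0,0,0.007,0,0,0,0,0,0,0.007,0,0,0,0]'

```text
clock: 11.8
eef_pos: [473.3, 242.8, 174.4]
tcp_rot: [[-0.462, 0.887, 0.002], [0.887, 0.462, 0.001], [-0.0, 0.002, -1.0]]
ft_force: [-1.8, -1.3, 7.2]
opening: 0.693
```

```bash
python3 -c "
from h import *
st()"
```

```text
t 11.8 p [473.28 242.82 174.44] yaw 117.54152159949153 tilt [ 0.  0. -1.] q [27.16  1.83 -7.53 80.51 -0.   -0.38] F [-1.84 -1.3   7.2 ] T [-0.33  0.5  -0.05] op 0.6930995395684174
```

Contact is at TCP 174.4 mm, so the lid edge is 16 mm below the mouth. The lugs are lying on the ridges, and clockwise would cross the thread. I turn back counterclockwise with a light touch.

arm_command --increments '[0,0,0,0,0,-0.014,0,0,0,-0.0005,0,0,-0.028,0,0,0,-0.001,0,0,-0.042,0,0,0,-0.0015,0,0,-0.056,0,0,0,-0.002,0,0,-0.07,0,0,0,-0.0025,0,0,-0.083,0,0,0,-0.003,0,0,-0.097,0,0,0,-0.003,0,0,-0.111,0]'

```text
clock: 12.8
eef_pos: [473.2, 242.8, 175.8]
tcp_rot: [[-0.738, 0.674, 0.002], [0.674, 0.738, 0.001], [-0.001, 0.002, -1.0]]
ft_force: [-1.1, -1.5, 3.9]
opening: 0.692
```

```bash
python3 -c "
from h import *
st()"
```

```text
t 12.8 p [473.23 242.79 175.84] yaw 137.59688087573898 tilt [ 0.  0. -1.] q [ 27.16   1.78  -7.42  80.65  -0.   -20.44] F [-1.08 -1.52  3.87] T [-0.27  0.39 -0.13] op 0.6917712210654055
```

arm_command --increments '[0,0,0,0,0,-0.014,0,0,0,0,0,0,-0.028,0,0,0,0,0,0,-0.042,0,0,0,0,0,0,-0.056,0,0,0,0,0,0,-0.07,0,0,0,0,0,0,-0.083,0,0,0,0,0,0,-0.097,0,0,0,0,0,0,-0.111,0]'

```text
clock: 13.8
eef_pos: [473.2, 242.8, 175.7]
tcp_rot: [[-0.925, 0.38, 0.002], [0.38, 0.925, 0.001], [-0.002, 0.002, -1.0]]
ft_force: [-0.6, 0.3, -0.9]
opening: 0.693
```

```bash
python3 -c "
from h import *
st()"
```

```text
t 13.8 p [473.2  242.79 175.67] yaw 157.65670981360202 tilt [ 0.  0. -1.] q [ 27.16   1.79  -7.43  80.64   0.   -40.5 ] F [-0.62  0.33 -0.92] T [-0.02 -0.04  0.03] op 0.6928000532532826
```

arm_command --increments '[0,0,0,0,0,-0.017,0,0,0,0,0,0,-0.033,0,0,0,0.003,0,0,-0.033,0,0,0,0.006,0,0,-0.033,0,0,0,0.009,0,0,-0.033,0,0,0,0.012,0,0,-0.033,0,0,0,0.015,0,0,-0.033,0,0,0,0.017,0,0,-0.033,0]'

```text
clock: 14.8
eef_pos: [473.2, 242.8, 170.5]
tcp_rot: [[-0.959, 0.282, 0.002], [0.282, 0.959, 0.001], [-0.002, 0.002, -1.0]]
ft_force: [-0.6, -0.0, -1.3]
opening: 0.691
```

```bash
python3 -c "
from h import *
st()"
```

```text
t 14.8 p [473.18 242.79 170.47] yaw 163.59403767999893 tilt [ 0.  0. -1.] q [ 27.16   1.86  -7.94  80.07   0.   -46.43] F [-0.58 -0.03 -1.26] T [ 0.02 -0.02 -0.02] op 0.6912847875028608
```

arm_command --increments '[0,0,0.003,0,0,0,0,0,0,0.005,0,0,0.017,0,0,0,0.005,0,0,0.036,0,0,0,0.005,0,0,0.055,0,0,0,0.005,0,0,0.075,0,0,0,0.005,0,0,0.095,0,0,0,0.005,0,0,0.115,0,0,0,0.005,0,0,0.133,0]'

```text
clock: 15.8
eef_pos: [473.2, 242.8, 169.0]
tcp_rot: [[-0.761, 0.649, 0.002], [0.649, 0.761, 0.001], [-0.001, 0.002, -1.0]]
ft_force: [0.2, -0.3, -0.3]
opening: 0.693
```

```bash
python3 -c "
from h import *
st()"
```

```text
t 15.8 p [473.24 242.76 169.03] yaw 139.5366770093596 tilt [ 0.  0. -1.] q [ 27.16   1.88  -8.08  79.9   -0.   -22.38] F [ 0.21 -0.27 -0.29] T [-0.06  0.03  0.03] op 0.6932274468951538
```

arm_command --increments '[0,0,0.0007,0,0,0.017,0,0,0,0.0014,0,0,0.034,0,0,0,0.0021,0,0,0.051,0,0,0,0.0028,0,0,0.068,0,0,0,0.0035,0,0,0.085,0,0,0,0.0042,0,0,0.102,0,0,0,0.005,0,0,0.119,0,0,0,0.0055,0,0,0.133,0]'

```text
clock: 16.8
eef_pos: [473.4, 242.8, 167.8]
tcp_rot: [[-0.431, 0.903, 0.003], [0.903, 0.431, 0.001], [-0.0, 0.003, -1.0]]
ft_force: [0.1, -0.1, 1.5]
opening: 0.694
```

```bash
python3 -c "
from h import *
st()"
```

```text
t 16.8 p [473.44 242.8  167.8 ] yaw 115.50207228584527 tilt [ 0.  0. -1.] q [27.15  1.88 -8.21 79.72 -0.01  1.65] F [ 0.08 -0.07  1.52] T [-0.09  0.01 -0.03] op 0.6939070235862445
```

arm_command --increments '[0,0,0.0006,0,0,0.011,0,0,0,0.0012,0,0,0.022,0,0,0,0.0018,0,0,0.033,0,0,0,0.0024,0,0,0.044,0,0,0,0.003,0,0,0.055,0,0,0,0.0035,0,0,0.066,0,0,0,0.004,0,0,0.077,0,0,0,0.0045,0,0,0.084,0]'

```text
clock: 17.8
eef_pos: [473.5, 242.9, 166.6]
tcp_rot: [[-0.179, 0.984, 0.003], [0.984, 0.179, 0.002], [0.001, 0.003, -1.0]]
ft_force: [-0.5, -0.6, 3.8]
opening: 0.693
```

```bash
python3 -c "
from h import *
st()"
```

```text
t 17.8 p [473.49 242.87 166.56] yaw 100.28802453909329 tilt [ 0.  0. -1.] q [27.16  1.9  -8.33 79.57 -0.01 16.87] F [-0.47 -0.56  3.81] T [-0.05 -0.06  0.07] op 0.6931968605935855
```

arm_command --increments '[0,0,0.0005,0,0,0.005,0,0,0,0.001,0,0,0.01,0,0,0,0.0015,0,0,0.015,0,0,0,0.002,0,0,0.02,0,0,0,0.002,0,0,0.025,0,0,0,0.002,0,0,0.03,0,0,0,0.002,0,0,0.033,0,0,0,0.002,0,0,0.033,0]'

```text
clock: 18.8
eef_pos: [473.6, 242.9, 166.2]
tcp_rot: [[-0.075, 0.997, 0.004], [0.997, 0.075, 0.002], [0.001, 0.004, -1.0]]
ft_force: [0.3, 0.5, 6.4]
opening: 0.693
```

```bash
python3 -c "
from h import *
st()"
```

```text
t 18.8 p [473.64 242.9  166.25] yaw 94.31577163213035 tilt [ 0.  0. -1.] q [27.16  1.9  -8.37 79.5  -0.01 22.84] F [0.26 0.54 6.39] T [-0.14 -0.04  0.03] op 0.6930338449638828
```

arm_command --increments '[0,0,0.0005,0,0,0.003,0,0,0,0.001,0,0,0.006,0,0,0,0.001,0,0,0.009,0,0,0,0.001,0,0,0.012,0,0,0,0.001,0,0,0.015,0,0,0,0.001,0,0,0.017,0,0,0,0.001,0,0,0.017,0,0,0,0.001,0,0,0.017,0]'

```text
clock: 19.8
eef_pos: [473.8, 242.9, 166.2]
tcp_rot: [[-0.021, 1.0, 0.004], [1.0, 0.021, 0.002], [0.002, 0.004, -1.0]]
ft_force: [1.2, 0.7, 5.6]
opening: 0.691
```

```bash
python3 -c "
from h import *
st()"
```

```text
t 19.8 p [473.76 242.92 166.23] yaw 91.22982936847504 tilt [ 0.  0. -1.] q [27.15  1.89 -8.38 79.47 -0.02 25.92] F [1.16 0.65 5.58] T [-0.11  0.04  0.02] op 0.6912174207562998
```

arm_command --increments '[0,0,0.0005,0,0,0.003,0,0,0,0.001,0,0,0.006,0,0,0,0.001,0,0,0.009,0,0,0,0.001,0,0,0.012,0,0,0,0.001,0,0,0.015,0,0,0,0.001,0,0,0.017,0,0,0,0.001,0,0,0.017,0,0,0,0.001,0,0,0.017,0]'

```text
clock: 20.8
eef_pos: [473.9, 242.9, 166.3]
tcp_rot: [[0.032, 0.999, 0.005], [0.999, -0.033, 0.002], [0.002, 0.005, -1.0]]
ft_force: [1.1, 0.2, 7.5]
opening: 0.696
```

```bash
python3 -c "
from h import *
st()"
```

```text
t 20.8 p [473.92 242.93 166.26] yaw 88.13804999594177 tilt [ 0.  0. -1.] q [27.15  1.88 -8.39 79.44 -0.03 29.01] F [1.14 0.23 7.53] T [-0.13 -0.05  0.08] op 0.6961342135480993
```

arm_command --increments '[0,0,0,0,0,0.003,0,0,-0.001,0,0,0,0.006,0,0,-0.002,0,0,0,0.009,0,0,-0.002,0,0,0,0.012,0,0,-0.002,0,0,0,0.015,0,0,-0.002,0,0,0,0.017,0,0,-0.002,0,0,0,0.017,0,0,-0.002,0,0,0,0.017,0]'

```text
clock: 21.8
eef_pos: [473.4, 243.0, 166.3]
tcp_rot: [[0.086, 0.996, 0.005], [0.996, -0.086, 0.002], [0.002, 0.005, -1.0]]
ft_force: [2.9, -0.8, 5.1]
opening: 0.695
```

Run:
```python
from h import *
st()
b=grab('scene','s4.png');w=grab('wrist')
a=cv2.imread('pics/s3.png')
f=lambda i:cv2.resize(i[205:285,230:310],(400,400),interpolation=cv2.INTER_CUBIC)
cv2.imwrite('pics/c4.png',np.hstack([f(cv2.imread('pics/scene0.png')),f(cv2.cvtColor(b['frame'],cv2.COLOR_RGB2BGR))]))
```

```text
t 21.8 p [473.4  242.97 166.28] yaw 85.0788724711028 tilt [ 0.01  0.   -1.  ] q [27.18  1.81 -8.45 79.43 -0.03 32.1 ] F [ 2.87 -0.8   5.11] T [-0.18 -0.59  0.08] op 0.694778363061908
```

View pics/c4.png

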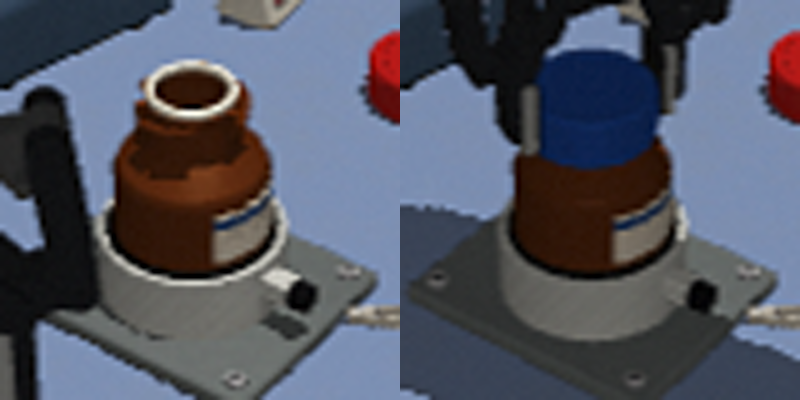

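The jar's label hasn't moved, and the lid is low and level. No stop torque yet, so I keep turning in small steps.

arm_command --increments '[0,0.001,0,0,0,0.004,0,0,0.001,0,0,0,0.008,0,0,0.001,0,0,0,0.012,0,0,0.001,0,0,0,0.016,0,0,0.001,0,0,0,0.02,0,0,0.001,0,0,0,0.022,0,0,0.001,0,0,0,0.022,0,0,0.001,0,0,0,0.022,0]'

```text
clock: 22.9
eef_pos: [473.2, 243.0, 166.2]
tcp_rot: [[0.154, 0.988, 0.004], [0.988, -0.154, 0.002], [0.002, 0.004, -1.0]]
ft_force: [0.5, -0.4, 5.6]
opening: 0.693
```

Run:
```python
from h import *
st()
```

```text
t 22.9 p [473.22 242.96 166.19] yaw 81.12948747083723 tilt [ 0.  0. -1.] q [27.18  1.84 -8.43 79.48 -0.   36.05] F [ 0.48 -0.45  5.63] T [-0.2  -0.04  0.11] op 0.692959395703362
```

arm_command --increments '[0,0,0,0,0,0.004,0,0,0,0,0,0,0.008,0,0,0,0,0,0,0.012,0,0,0,0,0,0,0.016,0,0,0,0,0,0,0.02,0,0,0,0,0,0,0.024,0,0,0,0,0,0,0.028,0,0,0,0,0,0,0.028,0]'

```text
clock: 23.9
eef_pos: [472.6, 243.1, 166.1]
tcp_rot: [[0.24, 0.971, 0.002], [0.971, -0.24, 0.002], [0.002, 0.002, -1.0]]
ft_force: [-1.4, 0.3, 5.9]
opening: 0.691
```

Run:
```python
from h import *
st()
```

```text
t 23.9 p [472.56 243.06 166.11] yaw 76.12934352762694 tilt [ 0.  0. -1.] q [27.2   1.83 -8.45 79.54  0.04 41.07] F [-1.37  0.34  5.87] T [-0.13  0.27  0.5 ] op 0.6913654561605517
```

Torque jumped from 0.11 to 0.50 Nm: the lugs are at the stop ribs, with the lid edge about 24.2 mm below the mouth. I relax and let go.

arm_command --increments '[0,0,0,0,0,0,0,0,0,0,0,0,0,0,0,0,0,0,0,0,1,0,0,0,0,0,0,1,0,0,0,0,0,0,1,0,0,0,0,0,0,1,0,0,0,0,0,0,1,0,0,0,0,0,0,1]'

```text
clock: 24.9
eef_pos: [472.6, 243.1, 166.1]
tcp_rot: [[0.24, 0.971, 0.002], [0.971, -0.24, 0.002], [0.002, 0.002, -1.0]]
ft_force: [0.8, 1.3, 0.6]
opening: 1.001
```

arm_command --increments '[0,0,-0.05,0,0,0,1,0,0,-0.1,0,0,0,1,0,0,-0.2,0,0,0,1,0,0,-0.3,0,0,0,1,-0.1,0.3,-0.4,0,0,0,1,-0.1,0.5,-0.4,0,0,0,1,-0.1,0.6,-0.4,0,0,0,1,-0.1,0.6,-0.4,0,0,0,1]'

```text
clock: 25.9
eef_pos: [643.2, 168.8, 283.9]
tcp_rot: [[0.243, 0.97, -0.0], [0.97, -0.243, 0.001], [0.001, -0.0, -1.0]]
ft_force: [-0.2, 1.0, -1.3]
opening: 1.002
```

Run:
```python
from h import *
st()
s=grab('scene','s5.png');t=grab('top','t5.png')
f=lambda i,r:cv2.resize(cv2.cvtColor(i['frame'],cv2.COLOR_RGB2BGR)[r[0]:r[1],r[2]:r[3]],(400,400),interpolation=cv2.INTER_CUBIC)
cv2.imwrite('pics/c5.png',np.hstack([f(s,(205,285,230,310)),f(t,(195,275,220,300))]))
```

```text
t 25.9 p [643.22 168.82 283.87] yaw 75.95370246852467 tilt [-0.  0. -1.] q [14.69 21.31 27.2  95.89  0.05 28.74] F [-0.23  1.01 -1.28] T [-0.01 -0.05 -0.01] op 1.0021564950313342
```

View pics/c5.png

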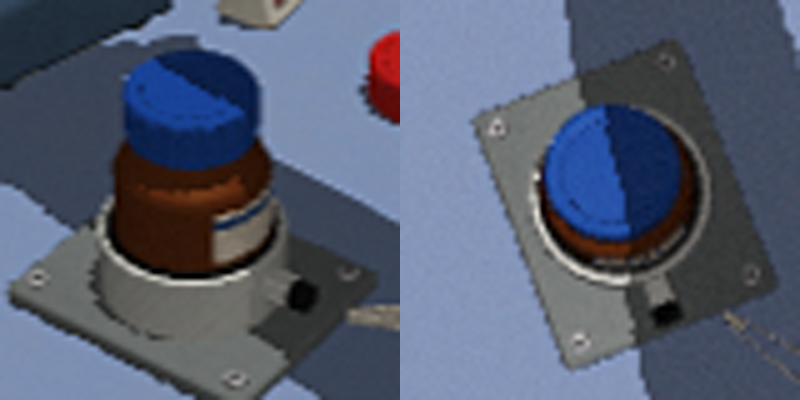

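Run:
```python
from h import *
s,t=grab('scene'),grab('top')
a=(220+612/5-80,195+172/5);b=(230+191/5,205+98/5)
print(tri(ray(t,*a),ray(s,*b)),proj(s,[473,243,120]),b)
print(bot.close_job())
```

```text
(array([473.05450073, 241.9829405 , 113.39285494]), np.float64(0.645831138802464)) [267.64581954 222.28743948] (268.2, 224.6)
the job is handed in; nothing more can be done
None
```

The blue lid is screwed home on the amber jar, released and handed in at about 26 s of the 72 s allowed.

- **Crossed thread:** I set the larger blue lid on gently. It resisted with its edge 16 mm below the mouth, with the lugs lying on the ridges. I turned it back about 40 deg until the force vanished, let it drop freely into the gaps, and turned it about 87 deg clockwise to the stop.
- **At the stop:** Measured just before letting go, the lid's edge was 24.2 mm below the mouth, where fully home is 24 mm. The measured twist rose from 0.1 to 0.50 Nm there, under the jar's 0.6 Nm limit. The highest pressing force I read was 7.5 N, at the ends of moves.
- **After release:** The pictures show the lid level and low, the label where it was, the holder and what shows of its neighbours in place, and the gripper clear. I did not check the other bystanders one by one at the end.
- **Disagreement:** My last two-view check put the lid top at 113 mm, where about 120 mm was expected. Its centre, at (473, 242), agreed. I used centres judged by eye from enlarged crops, and a pixel is about 2.4 mm, so I trusted the arm's height and torque readings instead.

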